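# Change over the keyed assembly fixture

### The arm

A 6-joint arm with a two-finger parallel gripper is mounted at the origin on a cart in front of the work surface, level with it; the furniture and walls round the work are solid. World frame = base frame: x ahead of the robot, y to its left, z up, the work surface at z = 0. Lengths are in m, angles in rad, forces in N, time in s.
With the tool pointing down it reaches from about 0.425 to 0.95 m from the base axis. Payload 3.5 kg.
Tool frame: the origin (TCP) lies on the mounting face of the last link; the fingertips stand 173 mm ahead of it and the grasp point (between the pads) lies 155 mm ahead of it; z points along the fingers, y is the direction in which the jaws open and shut (so a half turn about z gives the same grasp; the last joint's range is limited). The gripper opens to 85 mm and grips with 20 to 120 N. Pads are 22 mm wide; open, the fingers measure 114 mm over their backs; the gripper's body (76 mm by 85 mm) begins 54 mm behind the grasp point. The pads swing forward as they close: fully open they stand 13 mm farther back than shut.
Start: joints at [1.088, 0.286, 1.577, -0, 1.279, -0.15], TCP at [0.22, 0.638, 0.405] pointing down, gripper open.
Joint ranges: [-2.77, 2.77], [-0.9, 2.22], [0.21, 2.48], [-1.53, 4.67], [0.24, 2.81], [-2.84, 2.84]. Speed limits (rad/s): [2.79, 2.79, 3.14, 3.14, 3.14, 3.14].

### API

Orientations are given as a rotation vector (axis times angle).
In Python, from workcell import state, capture, sign_off, masks_of, landmark_of gives the robot as it stands. The module is installed in compiled form; this text tells all that it offers.
- The arm moves only by the tool move_arm, never from a script. Its argument "commands" is one flat list of numbers, 7 for each row, row after row: the turn, a rotation vector about the tool's x, y, z in degrees, then the shift along the tool's x, y, z in cm, then the gripper command: -1 is shut, 1 is fully open, values between are in proportion. A call has 1 to 20 rows; each row is the pose to reach, as a shift and turn from the pose measured when the call began, along the tool's axes at that moment; what a row does not reach only later rows make up. A row lasts 1/12 s, in which the tool goes at most 41.7 mm and 7.16 degrees, less where a joint would pass 70% of its speed; a pose out of reach is approached as far as the arm can. A call with a gripper value outside its range is refused whole. The fingers move at their own pace and stop on an object; the grip force is fixed at half the most. Time passes only in rows, so rows that repeat a pose let the fingers close. It gives the time, the measured TCP pose, the force and the opening at its end, in the units of the state.
- state(): the state, without advancing time (a new reading comes with each control period).
- capture(name): name is "scene" or "top"; returns a dict with "frame" (384x512x3 uint8, red, green, blue), "fx", "fy", "cx", "cy" (pixels), "k1" (the pictures are not rectified: a ray, as slopes to the right and down, at radius r is drawn at 1 + k1 r^2 times it, then the intrinsics apply), "rvec" (rotation vector, rad) and "tvec" (3), from world to camera coordinates, as OpenCV has them. Camera axes: x right, y down, z forward; pixel columns grow to the right and rows downward; lengths in m; the calibration is good to about 2 mm. A picture is of the moment at which its call begins. There is no depth.
- sign_off(): hands the job in, once; it reports no verdict.
Trained networks look in the newest picture that a camera, given by its name, has taken for a name from the list of things; names that differ only in an ending like _2 or _b are one class to them, and where a whole thing is asked for, a point or a joint stands for the part that bears it (a point fixed in the world has none). Each returns a list of dicts, best first, with "conf" (0 to 1); they miss things now and then, are a little off and sometimes report something else, mostly with a low value. They report only what shows in the picture. A call takes as long as a camera call. They do not tell look-alikes from the thing itself.
- masks_of(camera, name): "mask" (384x512 bool, what is visible of it) and "bbox" ([centre column, centre row, width, height] in pixels, round what is visible of it).
- landmark_of(camera, name): "point" ([column, row] in pixels: a listed point, or the origin of a listed thing).
The state is a dict: "clock": time; "joints": joint angles; "qd": joint speeds; "joint_torque": joint torques, N m; "tool_pos": TCP position; "eef_rot": TCP orientation; "contact_force": force on the tool from outside, world axes, zero at the start; "wrist_torque": the same for the moment, N m; "finger_gap": opening from 0.0 (shut) to 1.0 (fully open).
Only numpy, scipy, OpenCV 4.12 (cv2) and the standard library are available. Lean on these libraries where they do the work, as an engineer would, in place of code of your own. Each camera call takes 0.05 s, during which the arm holds its last target. There are 200 camera calls.

### The job

Change over the assembly fixture: first lift the grey rubber sleeve off its post and stand it upright on the trolley, centred midway between the two fork brackets. Then seat the notched steel plate over the post and flat down on the base, the way round that lets its notch straddle the fixture's key, which may be at either end: if the plate stops high, turn it end for end. Finally thread all the loose steel collars that are there onto the post, widest lowest and narrowest on top, each fully home, and leave the drilled block with the stub and the white nylon block where they are.

Things in the scene. Friction and masses are not known exactly. Their poses are not given: they have to be found in the camera images.
- fixture: Fixed aluminium slab 130 (x) by 84 (y) by 12 mm high; steel post, 16 mm thick, upright at its middle, its top 72 mm above the trolley (its end a half-round). Origin: centre of the slab's underside. A steel key (16 along x, 11 along y, 10 mm above the slab) stands 42 mm from the post at the +x OR -x end; which end varies and no pose tells: look, or try the plate. The other end has a flush insert.
- post_seat (a point): The post's foot: on the post axis at the slab's top face, 12 mm above the trolley; axes as the fixture's, z up along the post.
- keyed_plate: Loose steel plate 100 (x) by 60 (y) by 14 mm, 0.28 to 0.46 kg, lying flat. Origin: centre of its underside, on the axis of its 19 mm bore. An open notch, 14 mm wide and 20 mm deep, is in the middle of its +x end; the -x end is plain. Notch over key, it lies flat on the slab, origin at the post's foot; the wrong way round its plain end stops on the key, 10 mm high.
- sleeve: Grey rubber roller sleeve, an upright tube 54 mm in outer diameter, 74 mm high, bore about 30 mm, about 0.25 kg. Origin: centre of its underside. At the start it stands over the fixture's post on the slab, with its underside 12 mm above the trolley.
- right_bracket: Fork bracket with a pale wheel, fixed, foot 60 (x) by 82 (y) mm, 90 mm high, the right-hand one (smaller y). Origin: centre of its underside; its +x axis points at the other bracket.
- left_bracket: Fork bracket with a blue wheel, fixed, foot 60 (x) by 82 (y) mm, 97 mm high, 200 mm (centre to centre) from the right bracket. Origin: centre of its underside.
- midway (a point): Point on the trolley top midway between the centres of the two fork brackets.
- drilled_block: Bystander: grey drilled block 34 by 82 by 18 mm with an upright stub, 57 mm high over all; loose. Origin: centre of its underside.
- nylon: Bystander: white nylon block 24 by 50 by 24 mm (long side along y), loose. Origin: centre of its underside.
- collar_66: Loose steel collar: plain ring 66 mm in outer diameter, bore 21 mm, 12 mm thick, about 160 g, lying flat at the start; may be absent. Origin: centre of its underside.
- collar_58: Loose steel collar: plain ring 58 mm in outer diameter, bore 21 mm, 12 mm thick, about 130 g, lying flat at the start; may be absent. Origin: centre of its underside.
- collar_50: Loose steel collar: plain ring 50 mm in outer diameter, bore 21 mm, 12 mm thick, about 100 g, lying flat at the start; may be absent. Origin: centre of its underside.
- collar_42: Loose steel collar: plain ring 42 mm in outer diameter, bore 21 mm, 12 mm thick, about 70 g, lying flat at the start; may be absent. Origin: centre of its underside.
Mind the look-alikes: they are no part of the job. What is shaped like the collar_58 but yellow is not meant. Leave any red look-alike of the collar_50 alone.

How it is judged:
On the way, in this order (a step that is already met when the one before it is completed fails the run):
1. the sleeve stands upright midway between the brackets (horizontal distance between sleeve and midway below 0.02 m and angle between sleeve's own z axis and vertical below 0.08 rad and height (world z) of sleeve below 0.006 m and linear speed of sleeve below 0.03 m/s), for 0.2 s.
2. the notched plate lies flat on the fixture's slab over the post, its notch over the key (horizontal distance between keyed_plate and post_seat below 0.004 m and z of keyed_plate in the frame of post_seat below 0.003 m and angle between the x axis of keyed_plate and the x axis of fixture, either way round below 0.1 rad and angle between keyed_plate's own z axis and vertical below 0.06 rad), for 0.2 s.
At the end, for the whole second after the job is handed in: The sleeve stands upright within 20 mm of the midway point; the plate lies flat on the slab (3 mm) round the post, lengthwise along it; every collar present is on the post, level, resting on what is below (4 mm), wider ones below narrower ones; all at rest (all of step 1 and all of step 2 and horizontal distance between each of collar_66, collar_58, collar_50, collar_42 and post_seat below 0.006 m and angle between each of collar_66, collar_58, collar_50, collar_42's own z axis and vertical below 0.08 rad and z of collar_66 in the frame of post_seat between 0.011 and 0.018 m and linear speed of each of collar_66, collar_58, collar_50, collar_42 below 0.03 m/s and z of collar_58 in the frame of post_seat between 0.011 and 0.03 m and z of each of collar_58, collar_50, collar_42 in the frame of collar_66 above 0.009 m and z of collar_50 in the frame of post_seat between 0.011 and 0.042 m and z of each of collar_50, collar_42 in the frame of collar_58 above 0.009 m and z of collar_42 in the frame of post_seat between 0.011 and 0.054 m and z of collar_42 in the frame of collar_50 above 0.009 m); the robot touches nothing.
It fails at once if a bystander (drilled block, nylon block) was shifted by more than 30 mm (distance of any of drilled_block, nylon from where it was at the start of the episode above 0.03 m).
Of collar_66, collar_58, collar_50, collar_42 only 3 to 4 are there at a start; the rules pass over those that are not, and their reading is None.
At some moment in a run one of collar_66, collar_58, collar_50, collar_42, keyed_plate may be knocked a few centimetres aside while the robot is not near it.
It also fails if it takes over 210 s, if anything falls off the work surface, if the arm or the gripper's body presses on something with over 40 N, if the wrist force passes 120 N, or if a joint passes its speed limit or range.

## Working session

There is one attempt and no reset: what is moved stays moved. The work goes in short steps, Python scripts to look and compute and a tool call to move; the robot and the scene stay as the last step left them, time stands still between calls to the robot, and variables do not carry over. Pictures are saved under pics/ and viewed, about 12 in all and at most 16, crops included, and the job is handed in when it is done.

Besides the shell and the picture viewer there is one more tool, called after "Emit:" as name(argument=value, ...) on one line, values as JSON. move_arm: Moves the arm, as the interface text tells. Its arguments: {"type":"object","properties":{"commands":{"type":"array","items":{"type":"number"}}},"required":["commands"]}

```bash
mkdir -p pics; cat > h.py <<'E'
import numpy as np, cv2
from workcell import state, capture, sign_off, masks_of, landmark_of
from scipy.spatial.transform import Rotation as R
def ray(c,uv):
    d=np.array([(uv[0]-c['cx'])/c['fx'],(uv[1]-c['cy'])/c['fy']]);u=d.copy()
    for _ in range(20): u=d/(1+c['k1']*(u@u))
    M=R.from_rotvec(np.ravel(c['rvec'])).as_matrix();t=np.ravel(c['tvec'])
    return -M.T@t, M.T@np.array([u[0],u[1],1])
def at_z(c,uv,z):
    o,d=ray(c,uv); return o+d*(z-o[2])/d[2]
def proj(c,p):
    M=R.from_rotvec(np.ravel(c['rvec'])).as_matrix();q=M@np.array(p)+np.ravel(c['tvec'])
    u=q[:2]/q[2];u=u*(1+c['k1']*(u@u));return np.array([u[0]*c['fx']+c['cx'],u[1]*c['fy']+c['cy']])
def save(c,name,crop=None,s=1):
    f=c['frame'][:,:,::-1]
    if crop: f=f[crop[1]:crop[3],crop[0]:crop[2]]
    cv2.imwrite('pics/'+name,cv2.resize(f,None,fx=s,fy=s,interpolation=cv2.INTER_CUBIC))
E
python3 - <<'E'
from h import *
s=state();print({k:np.round(v,3) for k,v in s.items()})
for n in ('scene','top'):
    c=capture(n);save(c,n+'0.png',s=1.5);o,_=ray(c,(256,192));print(n,'cam at',o.round(3),c['fx'],c['k1'])
    for t in ['fixture','post_seat','keyed_plate','sleeve','right_bracket','left_bracket','midway','drilled_block','nylon','collar_66','collar_58','collar_50','collar_42']:
        for l in landmark_of(n,t)[:3]:
            z=0.012 if t in('post_seat','sleeve') else 0
            print(t,round(l['conf'],2),np.round(l['point']),at_z(c,l['point'],z)[:2].round(3))
E
```

```text
{'clock': np.float64(0.0), 'joints': array([ 1.088,  0.287,  1.578, -0.   ,  1.279, -0.15 ]), 'qd': array([ 0.001,  0.001, -0.   , -0.001,  0.   ,  0.   ]), 'joint_torque': array([-1.0000e-03, -4.0598e+01, -2.9263e+01, -0.0000e+00,  6.0000e-03,
       -0.0000e+00]), 'tool_pos': array([0.22 , 0.638, 0.403]), 'eef_rot': array([-0.52 , -3.097,  0.004]), 'contact_force': array([-0.707,  0.232,  0.51 ]), 'wrist_torque': array([-0.024,  0.019,  0.016]), 'finger_gap': np.float64(0.999)}
scene cam at [-0.072 -0.639  0.713] 350.6612766160953 0.01586320013655435
fixture 0.84 [302. 231.] [ 0.47  -0.192]
post_seat 0.9 [302. 227.] [ 0.47  -0.189]
keyed_plate 0.95 [237. 192.] [0.439 0.067]
sleeve 0.97 [299. 228.] [ 0.463 -0.185]
sleeve 0.21 [376. 273.] [ 0.492 -0.419]
right_bracket 0.89 [269. 174.] [0.583 0.071]
left_bracket 0.89 [229. 152.] [0.566 0.271]
drilled_block 0.68 [255. 217.] [ 0.406 -0.06 ]
nylon 0.54 [375. 319.] [ 0.392 -0.485]
collar_66 0.67 [377. 274.] [ 0.498 -0.418]
collar_66 0.67 [198. 147.] [0.498 0.379]
collar_66 0.65 [208. 169.] [0.443 0.234]
collar_58 0.67 [377. 274.] [ 0.498 
[... 635 characters left out ...]
.93 [161. 151.] [0.566 0.281]
midway 0.23 [223. 191.] [0.445 0.086]
drilled_block 0.56 [263. 200.] [ 0.421 -0.039]
nylon 0.67 [407. 207.] [ 0.407 -0.481]
nylon 0.45 [308. 184.] [ 0.471 -0.175]
collar_66 0.81 [176. 188.] [0.45  0.231]
collar_66 0.73 [369. 209.] [ 0.399 -0.362]
collar_66 0.64 [383. 176.] [ 0.501 -0.406]
collar_58 0.81 [176. 188.] [0.45  0.231]
collar_58 0.73 [369. 209.] [ 0.399 -0.362]
collar_58 0.64 [383. 176.] [ 0.501 -0.406]
collar_50 0.81 [176. 188.] [0.45  0.231]
collar_50 0.73 [369. 209.] [ 0.399 -0.362]
collar_50 0.64 [383. 176.] [ 0.501 -0.406]
collar_42 0.81 [176. 188.] [0.45  0.231]
collar_42 0.73 [369. 209.] [ 0.399 -0.362]
collar_42 0.64 [383. 176.] [ 0.501 -0.406]
```

View pics/scene0.png

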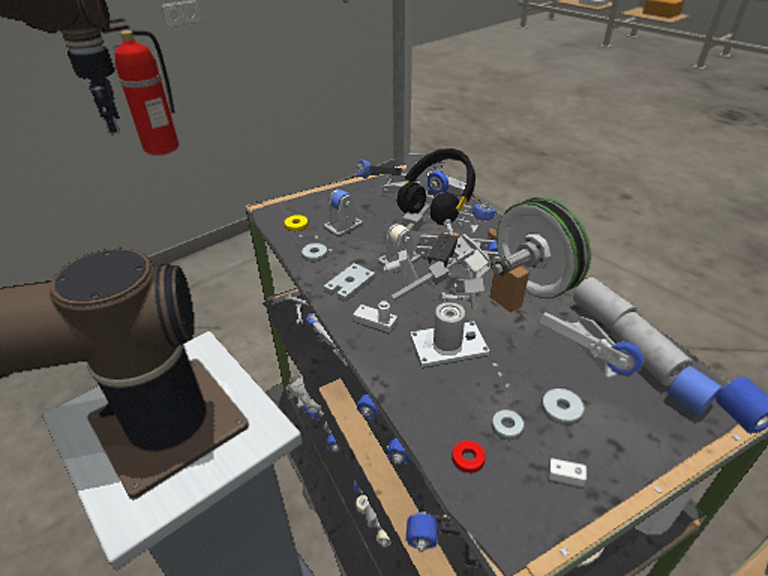

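View pics/top0.png

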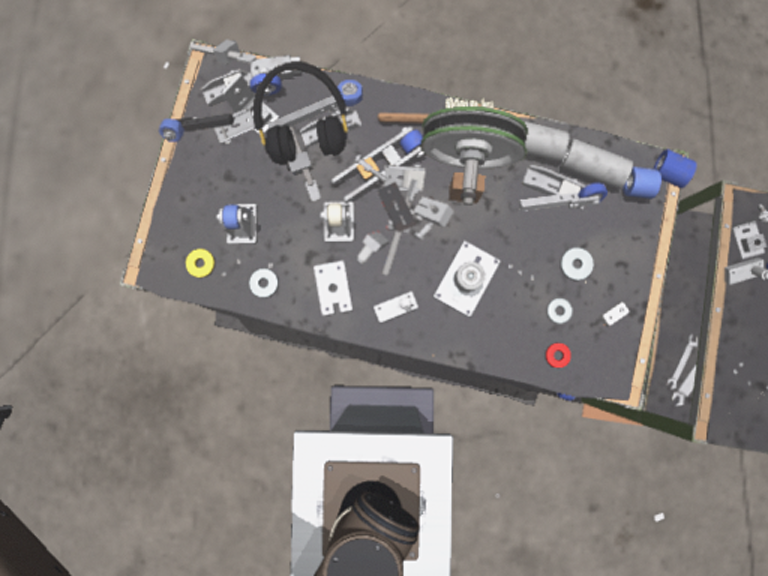

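The scene shows the sleeve on the post at (300,220), the plate near (233,187) and the brackets at (228,145) and (268,160). Three grey collars show in the top view at (176,188), (384,176) and (373,207). The yellow ring (133,175) and the red ring (372,237) are the look-alikes, so I leave them. Next I measure sizes and poses and take an enlarged crop.

```bash
cat >> h.py <<'E'
def poly(c,m,z):
    cs,_=cv2.findContours(m.astype(np.uint8),cv2.RETR_EXTERNAL,cv2.CHAIN_APPROX_NONE)
    k=max(cs,key=cv2.contourArea)[:,0]
    return np.array([at_z(c,p,z)[:2] for p in k])
def report(n,names):
    c=capture(n)
    for t,z in names.items():
        for l in masks_of(n,t)[:6]:
            if l['conf']<.3: continue
            P=poly(c,l['mask'],z);b=cv2.minAreaRect((P*1000).astype(np.float32))
            m=c['frame'][l['mask']].mean(0).astype(int)
            a=l['mask'].sum()
            print(n,t,round(l['conf'],2),np.round(l['bbox'][:2]),'c',np.round(b[0],1),'wh',np.round(b[1],1),'ang',round(b[2],1),'rgb',m)
    return c
E
python3 - <<'E'
from h import *
N={'collar_66':.012,'keyed_plate':.014,'fixture':.012,'drilled_block':.018,'nylon':.024,'right_bracket':0,'left_bracket':0}
c=report('scene',N);a=c['frame'][200:250,265:335]
c=report('top',N);b=c['frame'][155:215,285:340]
d=c['frame'][165:215,200:250]
f=lambda i:cv2.resize(i[:,:,::-1],(390,290),interpolation=cv2.INTER_CUBIC)
e=c['frame'][155:225,350:420]
cv2.imwrite('pics/c1.png',np.vstack([np.hstack([f(a),f(b)]),np.hstack([f(d),f(e)])]))
for n,p in(('sleeve top',(313,183)),): print(n,at_z(c,p,.086))
E
```

```text
scene collar_66 0.77 [314. 303.] c [ 310.6 -371. ] wh [54.5 45.4] ang 40.9 rgb [197  27  23]
scene collar_66 0.75 [375. 273.] c [ 495.5 -410.3] wh [72.2 64.7] ang 36.2 rgb [171 180 180]
scene collar_66 0.61 [210. 168.] c [443.5 222.2] wh [66.7 51.7] ang 54.1 rgb [154 163 163]
scene collar_66 0.61 [339. 281.] c [ 400.5 -373.4] wh [53.7 47.5] ang 40.2 rgb [165 174 173]
scene collar_66 0.55 [232. 189.] c [435.8  83.5] wh [114.4  75.8] ang 9.5 rgb [155 163 163]
scene collar_66 0.43 [197. 147.] c [479.3 353.6] wh [77.4 51.8] ang 55.7 rgb [187 172   7]
scene keyed_plate 0.83 [232. 189.] c [436.1  80.7] wh [116.5  77. ] ang 11.4 rgb [149 157 157]
scene fixture 0.7 [302. 229.] c [ 459.7 -187.7] wh [ 88.7 131.7] ang 61.5 rgb [194 198 199]
scene drilled_block 0.67 [250. 213.] c [412.7 -41.6] wh [78.  86.2] ang 22.7 rgb [153 154 154]
scene nylon 0.74 [375. 315.] c [ 388.7 -487.2] wh [36.4 50.3] ang 33.5 rgb [183 184 181]
scene right_bracket 0.92 [270. 164.] c [624.5 132.1] wh [163.2  89.7] ang 48.0 rgb [121 121 116]
scene left_bracket 0.6 [231. 144.] c [612.9 329.5] wh [221.6  93.3] ang 48.0 rg
[... 446 characters left out ...]
rgb [203 207 208]
top keyed_plate 0.67 [222. 192.] c [440.6  86.8] wh [98.2 57.6] ang 12.5 rgb [235 234 236]
top keyed_plate 0.4 [178. 189.] c [447.8 226.5] wh [51.8 55.4] ang 1.3 rgb [219 222 223]
top fixture 0.78 [310. 184.] c [ 466.8 -182. ] wh [ 85.8 132.7] ang 63.5 rgb [227 226 228]
top drilled_block 0.55 [264. 205.] c [403.1 -38.4] wh [33.1 79.5] ang 19.7 rgb [224 224 225]
top nylon 0.47 [409. 210.] c [ 401.6 -479.2] wh [26.7 56.2] ang 33.4 rgb [217 216 217]
top right_bracket 0.93 [227. 148.] c [576.5  83.2] wh [78.6 62.1] ang 1.1 rgb [180 178 176]
top left_bracket 0.76 [156. 149.] c [571.3 293.9] wh [82.3 80.2] ang 1.0 rgb [138 143 161]
sleeve top [ 0.46531486 -0.17827301  0.086     ]
```

View pics/c1.png

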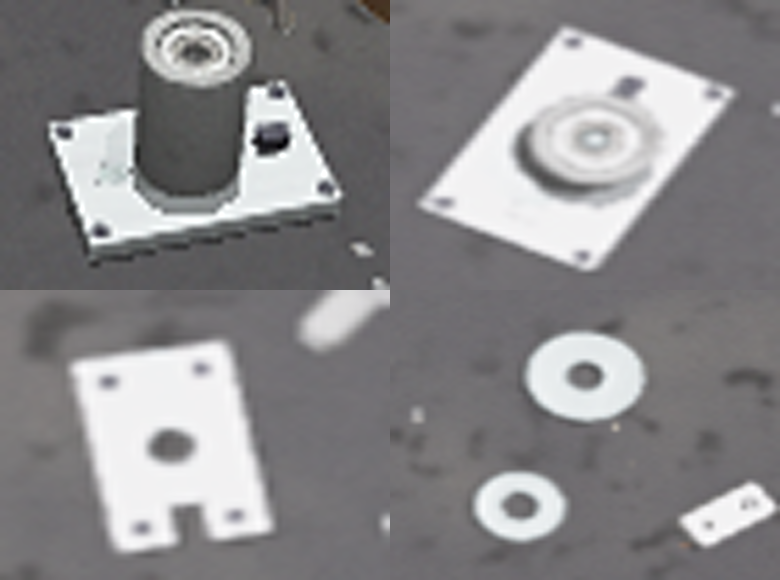

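The key stands at the far end, along about -26.5° from the post. The plate's notch points to about 192°, so the plate needs a turn of about +141°. Comparing against the red ring (50) and yellow ring (58) for scale, the grey collars are 66 at (500,-405), 50 at (406,-370) and 58 at (445,228) mm; collar_42 is absent. I start with the sleeve.

```bash
cat > go.py <<'E'
import sys
from h import *
# args: x,y,z(mm of grasp point),yaw(deg of jaw axis) ...
s=state();R0=R.from_rotvec(s['eef_rot']);p0=np.array(s['tool_pos'])
y0=R0.as_matrix()[:,1];print('clk',round(float(s['clock']),1),'grasp',((p0+R0.apply([0,0,.155]))*1000).round(1),'yaw',round(np.degrees(np.arctan2(y0[1],y0[0])),1),'q1,q6',np.degrees(np.array(s['joints'])[[0,5]]).round(),'F',np.round(s['contact_force'],1),'gap',round(float(s['finger_gap']),3))
for a in sys.argv[1:]:
    x,y,z,w=map(float,a.split(','));w=np.radians(w)
    T=R.from_matrix(np.array([[-np.sin(w),np.cos(w),0],[np.cos(w),np.sin(w),0],[0,0,-1.]]))
    t=np.array([x,y,z])/1000-T.apply([0,0,.155])
    d=R0.inv().apply(t-p0);r=(R0.inv()*T).as_rotvec()
    print(a,'->',np.degrees(r).round(1).tolist(),(d*100).round(2).tolist(),'dist mm',round(np.linalg.norm(d)*1000))
E
python3 go.py 530,200,200,20 466,-182,180,-20 466,-182,57,-20
```

```text
clk 2.2 grasp [220.5 638.  249.7] yaw 70.9 q1,q6 [62. -9.] F [0.1 0.5 0.2] gap 0.999
530,200,200,20 -> [-0.0, -0.0, 50.9] [-43.56, -31.28, 4.97] dist mm 539
466,-182,180,-20 -> [-0.0, -0.0, 90.9] [-49.99, -69.48, 6.97] dist mm 859
466,-182,57,-20 -> [-0.0, -0.0, 90.9] [-49.99, -69.48, 19.27] dist mm 877
```

Emit:
move_arm(commands=[0, 0, 51, -43.6, -31.3, 5, 1, 0, 0, 51, -43.6, -31.3, 5, 1, 0, 0, 51, -43.6, -31.3, 5, 1, 0, 0, 51, -43.6, -31.3, 5, 1, 0, 0, 51, -43.6, -31.3, 5, 1, 0, 0, 51, -43.6, -31.3, 5, 1, 0, 0, 51, -43.6, -31.3, 5, 1, 0, 0, 51, -43.6, -31.3, 5, 1, 0, 0, 51, -43.6, -31.3, 5, 1, 0, 0, 51, -43.6, -31.3, 5, 1, 0, 0, 91, -50, -69.5, 7, 1, 0, 0, 91, -50, -69.5, 7, 1, 0, 0, 91, -50, -69.5, 7, 1, 0, 0, 91, -50, -69.5, 7, 1, 0, 0, 91, -50, -69.5, 7, 1, 0, 0, 91, -50, -69.5, 7, 1, 0, 0, 91, -50, -69.5, 7, 1, 0, 0, 91, -50, -69.5, 7, 1, 0, 0, 91, -50, -69.5, 7, 1, 0, 0, 91, -50, -69.5, 7, 1])

```text
clock: 3.87
tool_pos: [0.4647, -0.1186, 0.3394]
eef_rot: [2.574, 1.799, 0.001]
contact_force: [0.4, 0.3, 0.9]
finger_gap: 1.003
```

```bash
python3 go.py 466,-182,57,-20; python3 - <<'E'
from h import *
a=capture('scene');b=capture('top')
f=lambda i:cv2.resize(i[:,:,::-1],(390,390),interpolation=cv2.INTER_CUBIC)
cv2.imwrite('pics/g1.png',np.hstack([f(a['frame'][150:270,240:360]),f(b['frame'][120:240,250:370])]))
E
```

```text
clk 3.9 grasp [ 464.9 -118.6  184.4] yaw -20.1 q1,q6 [-26.  -6.] F [0.4 0.3 0.9] gap 1.003
466,-182,57,-20 -> [0.1, 0.0, -0.1] [-5.91, 2.28, 12.75] dist mm 142
```

View pics/g1.png

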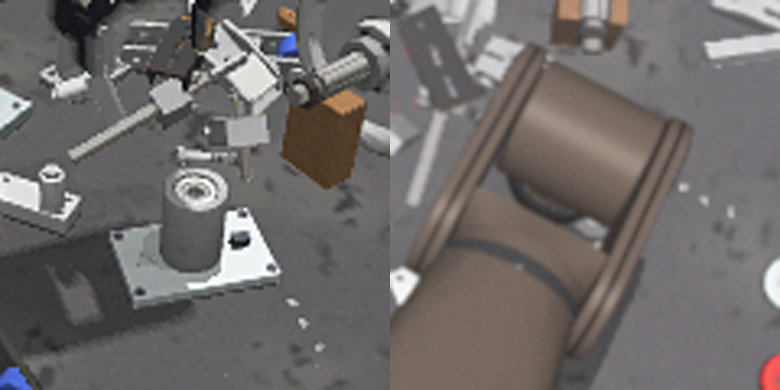

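The arm hangs clear of the sleeve and nothing is disturbed. I move over it, go down and grip.

Emit:
move_arm(commands=[0, 0, 0, -5.9, 2.3, 0, 1, 0, 0, 0, -5.9, 2.3, 0, 1, 0, 0, 0, -5.9, 2.3, 0, 1, 0, 0, 0, -5.9, 2.3, 3, 1, 0, 0, 0, -5.9, 2.3, 6, 1, 0, 0, 0, -5.9, 2.3, 9, 1, 0, 0, 0, -5.9, 2.3, 11, 1, 0, 0, 0, -5.9, 2.3, 12.7, 1, 0, 0, 0, -5.9, 2.3, 12.7, 1, 0, 0, 0, -5.9, 2.3, 12.7, -1, 0, 0, 0, -5.9, 2.3, 12.7, -1, 0, 0, 0, -5.9, 2.3, 12.7, -1, 0, 0, 0, -5.9, 2.3, 12.7, -1, 0, 0, 0, -5.9, 2.3, 12.7, -1, 0, 0, 0, -5.9, 2.3, 12.7, -1, 0, 0, 0, -5.9, 2.3, 12.7, -1, 0, 0, 0, -5.9, 2.3, 12.7, -1, 0, 0, 0, -5.9, 2.3, 12.7, -1, 0, 0, 0, -5.9, 2.3, 12.7, -1])

```text
clock: 5.55
tool_pos: [0.4669, -0.1853, 0.2145]
eef_rot: [2.577, 1.788, 0.002]
contact_force: [-0.2, 1.2, 5.2]
finger_gap: 0.611
```

```bash
python3 go.py 466,-182,57,-20 466,-182,200,-20 530,20,200,2 573,182,200,18 573,182,46,18
```

```text
clk 5.5 grasp [ 467.5 -185.8   59.5] yaw -20.5 q1,q6 [-33. -13.] F [-0.2  1.2  5.2] gap 0.611
466,-182,57,-20 -> [0.3, 0.1, -0.5] [0.28, -0.2, 0.24] dist mm 4
466,-182,200,-20 -> [0.3, 0.1, -0.5] [0.26, -0.13, -14.06] dist mm 141
530,20,200,2 -> [0.2, 0.1, -22.5] [21.42, -1.22, -14.09] dist mm 257
573,182,200,18 -> [0.2, 0.2, -38.5] [38.1, -2.86, -14.13] dist mm 407
573,182,46,18 -> [0.2, 0.2, -38.5] [38.12, -2.93, 1.27] dist mm 383
```

Gripped (52 mm). Lift it straight up first.

Emit:
move_arm(commands=[0, 0, 0, 0, 0, -2, -1, 0, 0, 0, 0, 0, -4, -1, 0, 0, 0, 0, 0, -6, -1, 0, 0, 0, 0, 0, -8, -1, 0, 0, 0, 0, 0, -10, -1, 0, 0, 0, 0, 0, -12, -1, 0, 0, 0, 0, 0, -14, -1, 0, 0, 0, 0, 0, -14, -1, 0, 0, 0, 0, 0, -14, -1, 0, 0, 0, 0, 0, -14, -1])

```text
clock: 6.38
tool_pos: [0.4658, -0.1846, 0.3528]
eef_rot: [2.579, 1.789, 0.001]
contact_force: [-0.4, 0.7, -3.1]
finger_gap: 0.614
```

```bash
python3 go.py  530,20,200,2 573,182,200,18 573,182,46,18
```

```text
clk 6.4 grasp [ 466.1 -184.9  197.8] yaw -20.5 q1,q6 [-33. -13.] F [-0.4  0.7 -3.1] gap 0.614
530,20,200,2 -> [0.1, 0.1, -22.5] [21.41, -1.16, -0.25] dist mm 214
573,182,200,18 -> [0.1, 0.1, -38.5] [38.09, -2.8, -0.27] dist mm 382
573,182,46,18 -> [0.1, 0.1, -38.5] [38.11, -2.84, 15.13] dist mm 411
```

Emit:
move_arm(commands=[0, 0, -22.5, 21.4, -1.2, -0.2, -1, 0, 0, -22.5, 21.4, -1.2, -0.2, -1, 0, 0, -22.5, 21.4, -1.2, -0.2, -1, 0, 0, -22.5, 21.4, -1.2, -0.2, -1, 0, 0, -22.5, 21.4, -1.2, -0.2, -1, 0, 0, -38.5, 38.1, -2.8, -0.2, -1, 0, 0, -38.5, 38.1, -2.8, -0.2, -1, 0, 0, -38.5, 38.1, -2.8, -0.2, -1, 0, 0, -38.5, 38.1, -2.8, -0.2, -1, 0, 0, -38.5, 38.1, -2.8, -0.2, -1, 0, 0, -38.5, 38.1, -2.8, -0.2, -1, 0, 0, -38.5, 38.1, -2.8, -0.2, -1, 0, 0, -38.5, 38.1, -2.8, -0.2, -1, 0, 0, -38.5, 38.1, -2.8, -0.2, -1, 0, 0, -38.5, 38.1, -2.8, -0.2, -1])

```text
clock: 7.63
tool_pos: [0.573, 0.1806, 0.3541]
eef_rot: [1.848, 2.538, -0.002]
contact_force: [0.1, -0.2, -2.0]
finger_gap: 0.614
```

```bash
python3 go.py  573,182,46,18; python3 - <<'E'
from h import *
a=capture('scene');b=capture('top')
for n,c in(('scene',a),('top',b)):
    for t in('right_bracket','left_bracket','midway'):
        for l in landmark_of(n,t)[:1]: print(n,t,round(l['conf'],2),at_z(c,l['point'],0).round(3))
# fixture now bare?
for n,c in(('scene',a),('top',b)):
    for t,z in(('fixture',0),('post_seat',.012)):
        for l in landmark_of(n,t)[:1]: print(n,t,round(l['conf'],2),np.round(l['point'],1),at_z(c,l['point'],z).round(4))
f=lambda i:cv2.resize(i[:,:,::-1],(390,390),interpolation=cv2.INTER_CUBIC)
cv2.imwrite('pics/g2.png',np.hstack([f(a['frame'][110:210,190:290]),f(b['frame'][155:215,280:340])]))
E
```

```text
clk 7.6 grasp [573.2 180.3 199.1] yaw 17.9 q1,q6 [  8. -10.] F [ 0.1 -0.2 -2. ] gap 0.614
573,182,46,18 -> [0.0, 0.1, -0.1] [0.17, 0.03, 15.31] dist mm 153
scene right_bracket 0.87 [0.591 0.084 0.   ]
scene left_bracket 0.57 [0.571 0.268 0.   ]
top right_bracket 0.76 [0.576 0.084 0.   ]
top left_bracket 0.37 [0.45  0.228 0.   ]
top midway 0.65 [ 0.413 -0.363  0.   ]
scene fixture 0.84 [301.3 229.9] [ 0.4701 -0.1877  0.    ]
scene post_seat 0.64 [299.2 228.1] [ 0.4617 -0.1866  0.012 ]
top fixture 0.69 [228.4 150.1] [0.5715 0.0722 0.    ]
top post_seat 0.87 [306.6 184.9] [ 0.4674 -0.1688  0.012 ]
```

View pics/g2.png

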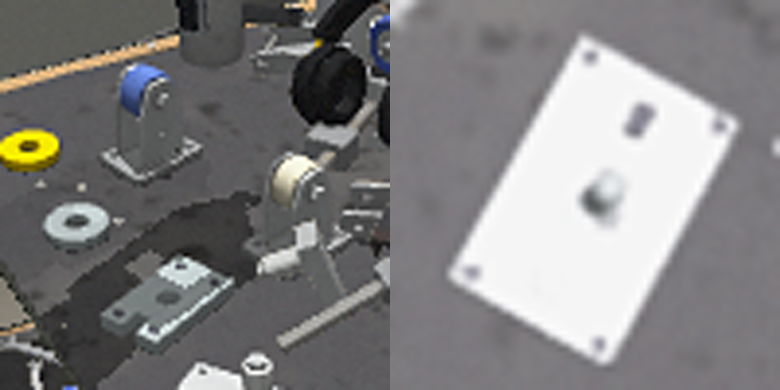

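Fixture is bare, with the key at the far end confirmed at top px (318,173). Lower the sleeve.

Emit:
move_arm(commands=[0, 0, 0, 0.2, 0, 3, -1, 0, 0, 0, 0.2, 0, 6, -1, 0, 0, 0, 0.2, 0, 9, -1, 0, 0, 0, 0.2, 0, 11, -1, 0, 0, 0, 0.2, 0, 13, -1, 0, 0, 0, 0.2, 0, 14, -1, 0, 0, 0, 0.2, 0, 14.6, -1, 0, 0, 0, 0.2, 0, 15, -1, 0, 0, 0, 0.2, 0, 15.3, -1, 0, 0, 0, 0.2, 0, 15.3, -1, 0, 0, 0, 0.2, 0, 15.3, -1])

```text
clock: 9.15
tool_pos: [0.5734, 0.1839, 0.2027]
eef_rot: [1.844, 2.538, 0.003]
contact_force: [0.5, 0.7, -2.2]
finger_gap: 0.614
```

```bash
python3 go.py  573,182,47,18
```

```text
clk 9.2 grasp [574.1 183.7  47.7] yaw 18.0 q1,q6 [  8. -10.] F [ 0.5  0.7 -2.2] gap 0.614
573,182,47,18 -> [0.2, 0.2, 0.0] [-0.17, -0.1, 0.07] dist mm 2
```

Emit:
move_arm(commands=[0, 0, 0, 0, 0, 0.1, -1, 0, 0, 0, 0, 0, 0.2, -1, 0, 0, 0, 0, 0, 0.2, -1, 0, 0, 0, 0, 0, 0.2, 1, 0, 0, 0, 0, 0, 0.2, 1, 0, 0, 0, 0, 0, 0.2, 1, 0, 0, 0, 0, 0, 0.2, 1, 0, 0, 0, 0, 0, 0.2, 1, 0, 0, 0, 0, 0, 0.2, 1, 0, 0, 0, 0, 0, 0.2, 1, 0, 0, 0, 0, 0, 0.2, 1, 0, 0, 0, 0, 0, -2, 1, 0, 0, 0, 0, 0, -5, 1, 0, 0, 0, 0, 0, -8, 1, 0, 0, 0, 0, 0, -11, 1, 0, 0, 0, 0, 0, -14, 1, 0, 0, 0, 0, 0, -14, 1, 0, 0, 0, 0, 0, -14, 1])

```text
clock: 10.65
tool_pos: [0.5733, 0.1842, 0.3457]
eef_rot: [1.841, 2.534, 0.009]
contact_force: [-0.1, -0.4, -1.1]
finger_gap: 0.999
```

```bash
cat > meas.py <<'E'
from h import *
# bright-blob fits near guesses: name,(x,y),z
def blob(c,xy,z,thr,rad=30,size=None):
    u=proj(c,[xy[0],xy[1],z]);g=cv2.cvtColor(c['frame'],cv2.COLOR_RGB2GRAY)
    m=(g>thr).astype(np.uint8);h=np.zeros_like(m);cv2.circle(h,tuple(int(v) for v in u.round()),rad,1,-1);m&=h
    n,l,st,ce=cv2.connectedComponentsWithStats(m)
    k=1+np.argmax(st[1:,4]);M=l==k
    b=cv2.minAreaRect((poly(c,M,z)*1000).astype(np.float32))
    return np.round(b[0],1),np.round(b[1],1),round(b[2],1)
E
python3 go.py; python3 - <<'E'
from meas import *
c=capture('top')
print('fixture',blob(c,(.466,-.18),.012,170,35))
print('plate',blob(c,(.44,.086),.014,170,24))
for n,p in(('66',(.5,-.405)),('58',(.445,.228)),('50',(.406,-.37))): print(n,blob(c,p,.012,150,16))
c2=capture('scene')
for n,cc in(('top',c),('scene',c2)):
    for t in('sleeve','midway','right_bracket','left_bracket'):
        for l in landmark_of(n,t)[:1]: print(n,t,round(l['conf'],2),at_z(cc,l['point'],0).round(3))
f=lambda i:cv2.resize(i[:,:,::-1],(390,390),interpolation=cv2.INTER_CUBIC)
cv2.imwrite('pics/g3.png',np.hstack([f(c2['frame'][110:210,190:290]),f(c['frame'][125:225,140:240])]))
E
```

```text
clk 10.7 grasp [575.  184.1 190.7] yaw 18.0 q1,q6 [  8. -10.] F [-0.1 -0.4 -1.1] gap 0.999
fixture (array([ 466.8, -182.5]), array([ 85.9, 131.5]), 62.0)
plate (array([441.6,  88. ]), array([101.4,  62.8]), 12.0)
66 (array([ 502.5, -408.7]), array([64.7, 64.9]), 45.3)
58 (array([456.4, 214.2]), array([60.9, 23.2]), 11.2)
50 (array([ 404.7, -371.6]), array([48.5, 49.5]), 1.0)
top sleeve 0.75 [0.574 0.19  0.   ]
top right_bracket 0.69 [0.576 0.076 0.   ]
top left_bracket 0.75 [ 0.501 -0.4    0.   ]
scene sleeve 0.62 [0.579 0.183 0.   ]
scene right_bracket 0.64 [0.575 0.075 0.   ]
scene left_bracket 0.64 [0.545 0.26  0.   ]
```

View pics/g3.png

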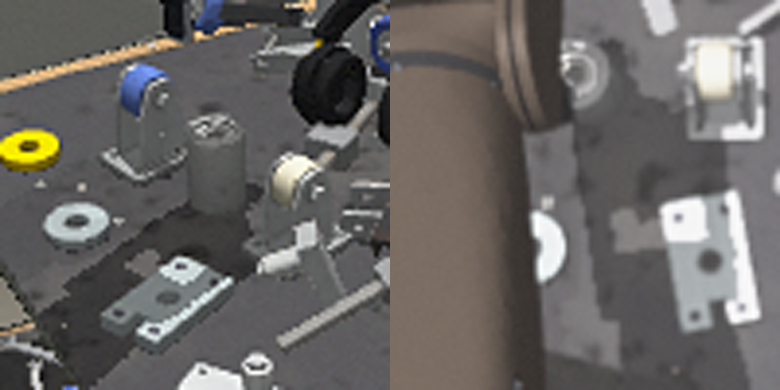

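The sleeve stands upright near (574,184), within a few mm of midway at about (575,183). Now the plate at (441,87.5), long axis 12°. I grip it across its width with jaw yaw -78° so that the +140° turn stays within the range of joint 6.

```bash
python3 go.py 441,87.5,150,-78 441,87.5,30,-78 441,87.5,15,-78
```

```text
clk 11.2 grasp [573.3 183.8 187. ] yaw 18.0 q1,q6 [  8. -10.] F [-0.6 -0.3  0.4] gap 1.001
441,87.5,150,-78 -> [0.3, -0.0, 96.0] [-5.11, -15.52, 3.67] dist mm 167
441,87.5,30,-78 -> [0.3, -0.0, 96.0] [-5.07, -15.56, 15.67] dist mm 227
441,87.5,15,-78 -> [0.3, -0.0, 96.0] [-5.07, -15.56, 17.17] dist mm 237
```

Emit:
move_arm(commands=[0, 0, 96, -5.1, -15.5, 3.7, 1, 0, 0, 96, -5.1, -15.5, 3.7, 1, 0, 0, 96, -5.1, -15.5, 3.7, 1, 0, 0, 96, -5.1, -15.5, 3.7, 1, 0, 0, 96, -5.1, -15.5, 3.7, 1, 0, 0, 96, -5.1, -15.5, 3.7, 1, 0, 0, 96, -5.1, -15.5, 3.7, 1, 0, 0, 96, -5.1, -15.5, 3.7, 1, 0, 0, 96, -5.1, -15.5, 3.7, 1, 0, 0, 96, -5.1, -15.5, 3.7, 1, 0, 0, 96, -5.1, -15.5, 3.7, 1, 0, 0, 96, -5.1, -15.5, 3.7, 1, 0, 0, 96, -5.1, -15.5, 3.7, 1, 0, 0, 96, -5.1, -15.5, 3.7, 1, 0, 0, 96, -5.1, -15.5, 3.7, 1, 0, 0, 96, -5.1, -15.5, 3.7, 1, 0, 0, 96, -5.1, -15.5, 3.7, 1, 0, 0, 96, -5.1, -15.5, 3.7, 1])

```text
clock: 12.65
tool_pos: [0.4412, 0.0876, 0.3047]
eef_rot: [3.122, 0.329, 0.005]
contact_force: [0.2, 0.4, 0.2]
finger_gap: 1.001
```

```bash
python3 go.py 441,87.5,40,-78 441,87.5,15,-78;python3 - <<'E'
from meas import *
c=capture('scene')
for l in landmark_of('scene','keyed_plate')[:1]: print(l['conf'],at_z(c,l['point'],0))
E
```

```text
clk 12.7 grasp [441.7  87.4 149.7] yaw -78.0 q1,q6 [-2. 76.] F [0.2 0.4 0.2] gap 1.001
441,87.5,40,-78 -> [0.1, -0.2, 0.0] [-0.05, -0.02, 10.97] dist mm 110
441,87.5,15,-78 -> [0.1, -0.2, 0.0] [-0.06, -0.02, 13.47] dist mm 135
0.94 [0.43628509 0.08033719 0.        ]
```

Emit:
move_arm(commands=[0, 0, 0, 0, 0, 3, 1, 0, 0, 0, 0, 0, 6, 1, 0, 0, 0, 0, 0, 9, 1, 0, 0, 0, 0, 0, 11, 1, 0, 0, 0, 0, 0, 12.5, 1, 0, 0, 0, 0, 0, 13.2, 1, 0, 0, 0, 0, 0, 13.5, 1, 0, 0, 0, 0, 0, 13.5, 1, 0, 0, 0, 0, 0, 13.5, 0.6, 0, 0, 0, 0, 0, 13.5, 0.6, 0, 0, 0, 0, 0, 13.5, 0.5, 0, 0, 0, 0, 0, 13.5, 0.5, 0, 0, 0, 0, 0, 13.5, 0.4, 0, 0, 0, 0, 0, 13.5, 0, 0, 0, 0, 0, 0, 13.5, -1, 0, 0, 0, 0, 0, 13.5, -1, 0, 0, 0, 0, 0, 13.5, -1, 0, 0, 0, 0, 0, 13.5, -1])

```text
clock: 14.25
tool_pos: [0.4423, 0.0875, 0.1709]
eef_rot: [3.122, 0.329, 0.008]
contact_force: [-1.0, 0.4, 4.3]
finger_gap: 0.682
```

```bash
python3 go.py
```

```text
clk 14.2 grasp [443.2  87.2  15.9] yaw -78.0 q1,q6 [-2. 76.] F [-1.   0.4  4.3] gap 0.682
```

Emit:
move_arm(commands=[0, 0, 0, 0, 0, -1, -1, 0, 0, 0, 0, 0, -3, -1, 0, 0, 0, 0, 0, -6, -1, 0, 0, 0, 0, 0, -9, -1, 0, 0, 0, 0, 0, -12, -1, 0, 0, 0, 0, 0, -13, -1, 0, 0, 0, 0, 0, -13, -1, 0, 0, 0, 0, 0, -13, -1])

```text
clock: 14.92
tool_pos: [0.4411, 0.0877, 0.3002]
eef_rot: [3.122, 0.329, 0.007]
contact_force: [0.2, 0.6, -2.8]
finger_gap: 0.678
```

```bash
python3 go.py 466.5,-183,150,62 460,-50,150,0; python3 - <<'E'
from meas import *
a=capture('scene');b=capture('top')
print('fixture',blob(b,(.466,-.18),.012,170,35))
g=cv2.resize(b['frame'][160:210,285:335,::-1],(390,390),interpolation=cv2.INTER_CUBIC)
f=cv2.resize(a['frame'][120:240,200:320,::-1],(390,390),interpolation=cv2.INTER_CUBIC)
for t in((.4668,-.1825,.012),(.4668,-.1825,.072)): print(t,proj(b,t),proj(a,t))
cv2.imwrite('pics/g4.png',np.hstack([f,g]))
E
```

```text
clk 14.9 grasp [441.8  87.4 145.2] yaw -78.0 q1,q6 [-2. 76.] F [ 0.2  0.6 -2.8] gap 0.678
466.5,-183,150,62 -> [0.4, 0.1, -140.0] [-3.15, 27.0, -0.43] dist mm 272
460,-50,150,0 -> [0.3, -0.1, -78.0] [-1.02, 13.86, -0.45] dist mm 139
fixture (array([ 466.7, -182.5]), array([ 85.9, 131.3]), 62.0)
(0.4668, -0.1825, 0.012) [311.120622  185.2124786] [299.39755387 226.46898819]
(0.4668, -0.1825, 0.072) [313.82101327 183.0505706 ] [300.76852271 210.69184622]
```

View pics/g4.png

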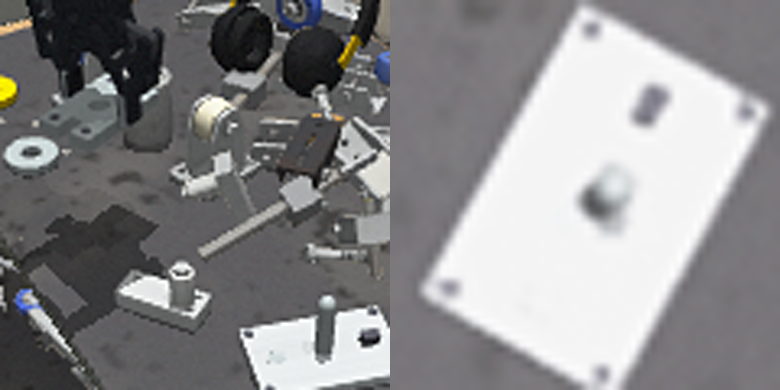

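Plate held level, notch visible. Post at (466.8,-182.5), slab yaw -28.2°. Turn by +140° and carry it over the post.

Emit:
move_arm(commands=[0, 0, -30, -0.5, 6, -0.5, -1, 0, 0, -30, -0.5, 6, -0.5, -1, 0, 0, -30, -0.5, 6, -0.5, -1, 0, 0, -30, -0.5, 6, -0.5, -1, 0, 0, -60, -1, 12, -0.5, -1, 0, 0, -60, -1, 12, -0.5, -1, 0, 0, -60, -1, 12, -0.5, -1, 0, 0, -60, -1, 12, -0.5, -1, 0, 0, -100, -2, 19, -0.5, -1, 0, 0, -100, -2, 19, -0.5, -1, 0, 0, -100, -2, 19, -0.5, -1, 0, 0, -100, -2, 19, -0.5, -1, 0, 0, -100, -2, 19, -0.5, -1, 0, 0, -139.8, -3.2, 26.9, -0.5, -1, 0, 0, -139.8, -3.2, 26.9, -0.5, -1, 0, 0, -139.8, -3.2, 26.9, -0.5, -1, 0, 0, -139.8, -3.2, 26.9, -0.5, -1, 0, 0, -139.8, -3.2, 26.9, -0.5, -1, 0, 0, -139.8, -3.2, 26.9, -0.5, -1, 0, 0, -139.8, -3.2, 26.9, -0.5, -1])

```text
clock: 16.68
tool_pos: [0.4646, -0.1819, 0.3006]
eef_rot: [-0.787, -3.037, -0.001]
contact_force: [-0.9, 0.2, -2.5]
finger_gap: 0.687
```

```bash
python3 go.py 466,-182,110,61.8 466,-182,70,61.8 466,-182,28,61.8
```

```text
clk 16.7 grasp [ 463.9 -181.7  145.6] yaw 61.0 q1,q6 [-33. -94.] F [-0.9  0.2 -2.5] gap 0.687
466,-182,110,61.8 -> [-0.0, -0.3, -0.8] [-0.14, 0.07, 3.56] dist mm 36
466,-182,70,61.8 -> [-0.0, -0.3, -0.8] [-0.16, 0.07, 7.56] dist mm 76
466,-182,28,61.8 -> [-0.0, -0.3, -0.8] [-0.18, 0.07, 11.76] dist mm 118
```

Emit:
move_arm(commands=[0, 0, -0.8, -0.15, 0.05, 2, -1, 0, 0, -0.8, -0.15, 0.05, 4, -1, 0, 0, -0.8, -0.15, 0.05, 5, -1, 0, 0, -0.8, -0.15, 0.05, 5.5, -1, 0, 0, -0.8, -0.15, 0.05, 6, -1, 0, 0, -0.8, -0.15, 0.05, 6.4, -1, 0, 0, -0.8, -0.15, 0.05, 6.8, -1, 0, 0, -0.8, -0.15, 0.05, 7.2, -1, 0, 0, -0.8, -0.15, 0.05, 7.2, -1, 0, 0, -0.8, -0.15, 0.05, 7.2, -1])

```text
clock: 17.52
tool_pos: [0.4659, -0.1822, 0.2288]
eef_rot: [-0.765, -3.042, -0.001]
contact_force: [-0.5, 0.2, -3.3]
finger_gap: 0.684
```

```bash
python3 go.py 466,-182,28,61.8
```

```text
clk 17.5 grasp [ 465.2 -181.9   73.8] yaw 61.8 q1,q6 [-33. -95.] F [-0.5  0.2 -3.3] gap 0.684
466,-182,28,61.8 -> [-0.0, -0.3, -0.0] [-0.02, 0.02, 4.58] dist mm 46
```

The post entered the bore with no extra force. Continue down gently.

Emit:
move_arm(commands=[0, -0.2, 0, 0, 0, 0.7, -1, 0, -0.2, 0, 0, 0, 1.4, -1, 0, -0.2, 0, 0, 0, 2.1, -1, 0, -0.2, 0, 0, 0, 2.8, -1, 0, -0.2, 0, 0, 0, 3.3, -1, 0, -0.2, 0, 0, 0, 3.7, -1, 0, -0.2, 0, 0, 0, 4.1, -1, 0, -0.2, 0, 0, 0, 4.4, -1, 0, -0.2, 0, 0, 0, 4.6, -1, 0, -0.2, 0, 0, 0, 4.6, -1, 0, -0.2, 0, 0, 0, 4.6, -1])

```text
clock: 18.43
tool_pos: [0.4659, -0.1822, 0.1831]
eef_rot: [-0.766, -3.046, 0.001]
contact_force: [-0.8, 0.2, -1.1]
finger_gap: 0.683
```

```bash
python3 go.py 466,-182,28,61.8
```

```text
clk 18.4 grasp [ 465.8 -182.2   28.1] yaw 61.8 q1,q6 [-33. -95.] F [-0.8  0.2 -1.1] gap 0.683
466,-182,28,61.8 -> [-0.0, -0.0, -0.0] [-0.0, 0.02, 0.01] dist mm 0
```

Emit:
move_arm(commands=[0, 0, 0, 0, 0, 0.1, -1, 0, 0, 0, 0, 0, 0.2, -1, 0, 0, 0, 0, 0, 0.2, -1, 0, 0, 0, 0, 0, 0.1, 0.7, 0, 0, 0, 0, 0, 0.1, 1, 0, 0, 0, 0, 0, 0.1, 1, 0, 0, 0, 0, 0, 0.1, 1, 0, 0, 0, 0, 0, 0.1, 1, 0, 0, 0, 0, 0, 0.1, 1, 0, 0, 0, 0, 0, 0.1, 1, 0, 0, 0, 0, 0, -1, 1, 0, 0, 0, 0, 0, -3, 1, 0, 0, 0, 0, 0, -6, 1, 0, 0, 0, 0, 0, -9, 1, 0, 0, 0, 0, 0, -12, 1, 0, 0, 0, 0, 0, -12, 1, 0, 0, 0, 0, 0, -12, 1])

```text
clock: 19.85
tool_pos: [0.4666, -0.1825, 0.3063]
eef_rot: [0.765, 3.042, -0.004]
contact_force: [0.6, 0.0, -0.8]
finger_gap: 0.996
```

```bash
python3 go.py 502.5,-408.7,150,-50; python3 - <<'E'
from meas import *
a=capture('scene')
for l in landmark_of('scene','keyed_plate')[:2]: print(l['conf'],l['point'],at_z(a,l['point'],.012))
f=cv2.resize(a['frame'][190:300,260:400,::-1],(560,440),interpolation=cv2.INTER_CUBIC)
cv2.imwrite('pics/g5.png',f)
c=report('scene',{'collar_66':.012})
E
```

```text
clk 19.9 grasp [ 467.3 -183.1  151.3] yaw 61.8 q1,q6 [-33. -95.] F [ 0.6  0.  -0.8] gap 0.996
502.5,-408.7,150,-50 -> [0.3, 0.3, 111.8] [-13.86, -18.23, 0.23] dist mm 229
0.72 [299.7, 227.9] [ 0.46335532 -0.18696343  0.012     ]
scene collar_66 0.74 [210. 168.] c [446.8 227.7] wh [65.6 56.5] ang 48.0 rgb [173 180 180]
scene collar_66 0.73 [376. 272.] c [ 494.8 -409.6] wh [64.2 64.5] ang 77.5 rgb [200 208 208]
scene collar_66 0.68 [338. 283.] c [ 400.1 -373.7] wh [56.1 47.5] ang 40.2 rgb [183 190 190]
scene collar_66 0.64 [314. 303.] c [ 311.7 -371.9] wh [54.5 47.5] ang 43.4 rgb [205  35  31]
```

View pics/g5.png

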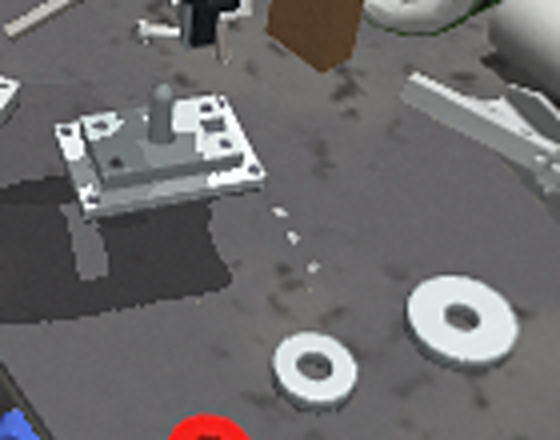

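The plate lies flat, with the notch straddling the key at crop (215,125). Next the 66 collar at scene px (376,272): grey and the widest; the red 50 ring is separate at (314,303).

Emit:
move_arm(commands=[0, 0, 112, -13.9, -18.2, 0.2, 1, 0, 0, 112, -13.9, -18.2, 0.2, 1, 0, 0, 112, -13.9, -18.2, 0.2, 1, 0, 0, 112, -13.9, -18.2, 0.2, 1, 0, 0, 112, -13.9, -18.2, 0.2, 1, 0, 0, 112, -13.9, -18.2, 0.2, 1, 0, 0, 112, -13.9, -18.2, 0.2, 1, 0, 0, 112, -13.9, -18.2, 0.2, 1, 0, 0, 112, -13.9, -18.2, 0.2, 1, 0, 0, 112, -13.9, -18.2, 0.2, 1, 0, 0, 112, -13.9, -18.2, 0.2, 1, 0, 0, 112, -13.9, -18.2, 0.2, 1, 0, 0, 112, -13.9, -18.2, 0.2, 1, 0, 0, 112, -13.9, -18.2, 0.2, 1, 0, 0, 112, -13.9, -18.2, 0.2, 1, 0, 0, 112, -13.9, -18.2, 0.2, 1, 0, 0, 112, -13.9, -18.2, 0.2, 1, 0, 0, 112, -13.9, -18.2, 0.2, 1, 0, 0, 112, -13.9, -18.2, 0.2, 1, 0, 0, 112, -13.9, -18.2, 0.2, 1])

```text
clock: 21.72
tool_pos: [0.5016, -0.4078, 0.2986]
eef_rot: [-2.951, -1.069, 0.005]
contact_force: [0.0, 0.3, 0.8]
finger_gap: 1.002
```

```bash
python3 go.py 502,-408,14,-50
```

```text
clk 21.7 grasp [ 501.  -407.5  143.6] yaw -50.2 q1,q6 [-48.   2.] F [0.  0.3 0.8] gap 1.002
502,-408,14,-50 -> [-0.2, 0.1, -0.2] [0.04, 0.09, 12.96] dist mm 130
```

Emit:
move_arm(commands=[0, 0, 0, 0.05, 0.1, 3, 1, 0, 0, 0, 0.05, 0.1, 6, 1, 0, 0, 0, 0.05, 0.1, 9, 1, 0, 0, 0, 0.05, 0.1, 11, 1, 0, 0, 0, 0.05, 0.1, 12, 1, 0, 0, 0, 0.05, 0.1, 12.7, 1, 0, 0, 0, 0.05, 0.1, 13, 1, 0, 0, 0, 0.05, 0.1, 13, 1, 0, 0, 0, 0.05, 0.1, 13, 0.7, 0, 0, 0, 0.05, 0.1, 13, 0.6, 0, 0, 0, 0.05, 0.1, 13, 0.5, 0, 0, 0, 0.05, 0.1, 13, 0.4, 0, 0, 0, 0.05, 0.1, 13, 0, 0, 0, 0, 0.05, 0.1, 13, -1, 0, 0, 0, 0.05, 0.1, 13, -1, 0, 0, 0, 0.05, 0.1, 13, -1, 0, 0, 0, 0.05, 0.1, 13, -1, 0, 0, 0, 0.05, 0.1, 13, -1])

```text
clock: 23.22
tool_pos: [0.5029, -0.4089, 0.171]
eef_rot: [2.953, 1.07, -0.002]
contact_force: [-0.2, -0.8, 6.7]
finger_gap: 0.747
```

```bash
python3 go.py 502,-408,14,-50
```

```text
clk 23.2 grasp [ 502.7 -409.    16. ] yaw -50.2 q1,q6 [-48.   2.] F [-0.2 -0.8  6.7] gap 0.747
502,-408,14,-50 -> [-0.0, 0.1, -0.2] [-0.02, -0.13, 0.2] dist mm 2
```

Emit:
move_arm(commands=[0, 0, 0, 0, 0, -1, -1, 0, 0, 0, 0, 0, -3, -1, 0, 0, 0, 0, 0, -6, -1, 0, 0, 0, 0, 0, -9, -1, 0, 0, 0, 0, 0, -12, -1, 0, 0, 0, 0, 0, -12, -1, 0, 0, 0, 0, 0, -12, -1, 0, 0, 0, 0, 0, -12, -1])

```text
clock: 23.88
tool_pos: [0.5026, -0.4082, 0.29]
eef_rot: [-2.952, -1.07, 0.003]
contact_force: [-0.1, -0.4, -1.6]
finger_gap: 0.747
```

```bash
python3 go.py 466.8,-182.5,130,-33;python3 - <<'E'
from h import *
c=report('scene',{'collar_66':.012})
E
```

```text
clk 23.9 grasp [ 502.2 -408.2  135. ] yaw -50.2 q1,q6 [-48.   2.] F [-0.1 -0.4 -1.6] gap 0.747
466.8,-182.5,130,-33 -> [-0.1, 0.1, -17.2] [11.71, -19.63, 0.52] dist mm 229
scene collar_66 0.92 [387. 238.] c [ 610.9 -365.8] wh [91.9 69.9] ang 23.8 rgb [131 138 138]
scene collar_66 0.72 [338. 282.] c [ 400.  -373.9] wh [57.1 47.6] ang 40.2 rgb [123 130 129]
scene collar_66 0.68 [314. 304.] c [ 311.7 -371.3] wh [53.8 45.5] ang 28.9 rgb [183  29  25]
scene collar_66 0.56 [209. 169.] c [442.2 223.2] wh [67.4 54.9] ang 54.1 rgb [186 193 193]
scene collar_66 0.51 [196. 148.] c [479.5 357.3] wh [72.2 55.5] ang 55.7 rgb [210 200  10]
```

Opening 63.5 (the pads read about 2 low) confirms the 66. Carry it over the post.

Emit:
move_arm(commands=[0, 0, -17.2, 11.7, -19.6, 0.3, -1, 0, 0, -17.2, 11.7, -19.6, 0.3, -1, 0, 0, -17.2, 11.7, -19.6, 0.3, -1, 0, 0, -17.2, 11.7, -19.6, 0.3, -1, 0, 0, -17.2, 11.7, -19.6, 0.3, -1, 0, 0, -17.2, 11.7, -19.6, 0.3, -1, 0, 0, -17.2, 11.7, -19.6, 0.3, -1, 0, 0, -17.2, 11.7, -19.6, 0.3, -1, 0, 0, -17.2, 11.7, -19.6, 0.3, -1, 0, 0, -17.2, 11.7, -19.6, 0.3, -1, 0, 0, -17.2, 11.7, -19.6, 0.3, -1])

```text
clock: 24.9
tool_pos: [0.4669, -0.1837, 0.286]
eef_rot: [-2.758, -1.496, 0.004]
contact_force: [0.2, 0.9, -1.2]
finger_gap: 0.75
```

```bash
python3 go.py 466.8,-182.5,72,-33
```

```text
clk 24.9 grasp [ 466.2 -183.3  131. ] yaw -33.1 q1,q6 [-33.  -0.] F [ 0.2  0.9 -1.2] gap 0.75
466.8,-182.5,72,-33 -> [-0.3, 0.0, -0.1] [0.1, -0.05, 5.9] dist mm 59
```

Emit:
move_arm(commands=[0, 0, 0, 0.1, 0, 1.5, -1, 0, 0, 0, 0.1, 0, 3, -1, 0, 0, 0, 0.1, 0, 3.8, -1, 0, 0, 0, 0.1, 0, 4.4, -1, 0, 0, 0, 0.1, 0, 5, -1, 0, 0, 0, 0.1, 0, 5.6, -1, 0, 0, 0, 0.1, 0, 6.2, -1, 0, 0, 0, 0.1, 0, 6.8, -1, 0, 0, 0, 0.1, 0, 7.4, -1, 0, 0, 0, 0.1, 0, 7.9, -1, 0, 0, 0, 0.1, 0, 8.3, -1, 0, 0, 0, 0.1, 0, 8.6, -1, 0, 0, 0, 0.1, 0, 8.8, -1, 0, 0, 0, 0.1, 0, 8.9, -1, 0, 0, 0, 0.1, 0, 8.9, -1])

```text
clock: 26.15
tool_pos: [0.4671, -0.1826, 0.197]
eef_rot: [-2.758, -1.496, 0.004]
contact_force: [-0.4, -0.5, -1.4]
finger_gap: 0.75
```

```bash
python3 go.py 466.8,-182.5,40,-33
```

```text
clk 26.1 grasp [ 466.4 -182.2   42. ] yaw -33.0 q1,q6 [-33.   0.] F [-0.4 -0.5 -1.4] gap 0.75
466.8,-182.5,40,-33 -> [-0.3, 0.0, -0.0] [-0.0, -0.03, 0.2] dist mm 2
```

Nearly home. Press 2 mm, release and raise.

Emit:
move_arm(commands=[0, 0, 0, 0, 0, 0.1, -1, 0, 0, 0, 0, 0, 0.2, -1, 0, 0, 0, 0, 0, 0.2, -1, 0, 0, 0, 0, 0, 0.1, 0.7, 0, 0, 0, 0, 0, 0.1, 1, 0, 0, 0, 0, 0, 0.1, 1, 0, 0, 0, 0, 0, 0.1, 1, 0, 0, 0, 0, 0, 0.1, 1, 0, 0, 0, 0, 0, 0.1, 1, 0, 0, 0, 0, 0, 0.1, 1, 0, 0, 0, 0, 0, -1, 1, 0, 0, 0, 0, 0, -3, 1, 0, 0, 0, 0, 0, -6, 1, 0, 0, 0, 0, 0, -9, 1, 0, 0, 0, 0, 0, -11, 1, 0, 0, 0, 0, 0, -11, 1, 0, 0, 0, 0, 0, -11, 1])

```text
clock: 27.57
tool_pos: [0.468, -0.1831, 0.3092]
eef_rot: [-2.761, -1.498, 0.001]
contact_force: [0.0, -0.3, 0.5]
finger_gap: 1.0
```

```bash
python3 - <<'E'
from h import *
c=report('scene',{'collar_66':.012,'keyed_plate':.026})
save(c,'g6.png',(180,120,400,330),2.5)
E
python3 go.py 445.5,228.5,150,15 500,50,150,0
```

```text
scene collar_66 0.81 [312. 305.] c [ 310.7 -371.3] wh [55.4 48.5] ang 33.7 rgb [205  34  31]
scene collar_66 0.68 [197. 147.] c [481.  356.5] wh [72.7 52.2] ang 55.7 rgb [200 189   8]
scene collar_66 0.66 [208. 168.] c [441.1 223.1] wh [64.5 56.1] ang 82.4 rgb [174 182 182]
scene collar_66 0.58 [339. 282.] c [ 399.5 -373.8] wh [56.  47.3] ang 37.7 rgb [184 192 192]
scene collar_66 0.57 [300. 224.] c [ 479.3 -172.4] wh [68.7 62.8] ang 42.3 rgb [142 150 150]
scene collar_66 0.52 [265. 163.] c [608.  115.7] wh [159.2  66.9] ang 39.1 rgb [135 135 130]
scene keyed_plate 0.84 [301. 228.] c [ 462.3 -187.5] wh [ 75.4 105.6] ang 62.3 rgb [123 129 130]
clk 27.7 grasp [ 466.  -181.9  150.6] yaw -33.1 q1,q6 [-33.   0.] F [ 0.4  0.2 -0.5] gap 1.0
445.5,228.5,150,15 -> [-0.4, -0.2, -48.1] [33.28, -24.22, 0.24] dist mm 412
500,50,150,0 -> [-0.5, -0.1, -33.1] [21.29, -9.92, 0.13] dist mm 235
```

View pics/g6.png

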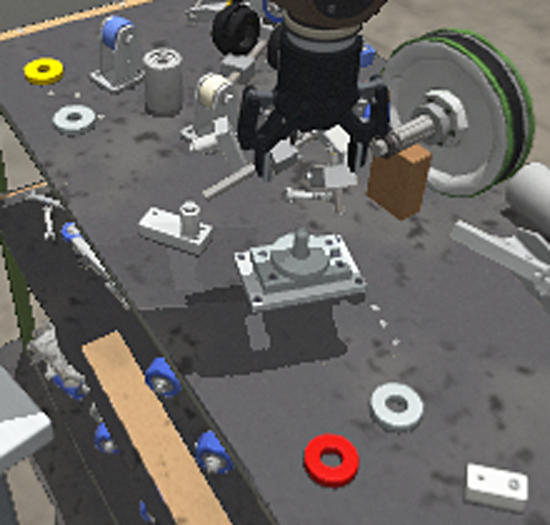

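Collar 66 is home on the plate at crop (303,262). The 58 next, after a clean fix from the top camera.

```bash
python3 - <<'E'
from meas import *
c=capture('top')
print('58',blob(c,(.445,.228),.012,150,14));print('50',blob(c,(.405,-.371),.012,150,14))
print('yellow', [ (np.round(l['bbox']),) for l in masks_of('top','collar_58') if l['bbox'][0]<150])
E
python3 go.py 445.5,228.5,150,15 500,50,150,0
```

```text
58 (array([450.2, 230.4]), array([59.8, 57.8]), 20.8)
50 (array([ 404.7, -371.6]), array([48.5, 49.5]), 1.0)
yellow [(array([136., 175.,  17.,  19.]),)]
clk 27.8 grasp [ 466.  -182.   150.3] yaw -33.1 q1,q6 [-33.   0.] F [ 0.5 -0.5  0.4] gap 1.0
445.5,228.5,150,15 -> [-0.5, -0.2, -48.1] [33.28, -24.23, 0.23] dist mm 412
500,50,150,0 -> [-0.5, -0.1, -33.1] [21.29, -9.93, 0.11] dist mm 235
```

Emit:
move_arm(commands=[0, 0, -33, 21.3, -9.9, 0.1, 1, 0, 0, -33, 21.3, -9.9, 0.1, 1, 0, 0, -33, 21.3, -9.9, 0.1, 1, 0, 0, -33, 21.3, -9.9, 0.1, 1, 0, 0, -33, 21.3, -9.9, 0.1, 1, 0, 0, -33, 21.3, -9.9, 0.1, 1, 0, 0, -48, 33.6, -24, 0.2, 1, 0, 0, -48, 33.6, -24, 0.2, 1, 0, 0, -48, 33.6, -24, 0.2, 1, 0, 0, -48, 33.6, -24, 0.2, 1, 0, 0, -48, 33.6, -24, 0.2, 1, 0, 0, -48, 33.6, -24, 0.2, 1, 0, 0, -48, 33.6, -24, 0.2, 1, 0, 0, -48, 33.6, -24, 0.2, 1, 0, 0, -48, 33.6, -24, 0.2, 1, 0, 0, -48, 33.6, -24, 0.2, 1, 0, 0, -48, 33.6, -24, 0.2, 1, 0, 0, -48, 33.6, -24, 0.2, 1])

```text
clock: 29.32
tool_pos: [0.4496, 0.2291, 0.3053]
eef_rot: [-1.911, -2.483, 0.002]
contact_force: [0.1, 0.5, 0.1]
finger_gap: 0.997
```

```bash
python3 go.py 449.5,230,14,15; python3 - <<'E'
from h import *
c=report('scene',{'collar_58':.012})
E
```

```text
clk 29.3 grasp [448.4 229.8 150.3] yaw 14.9 q1,q6 [15.  0.] F [0.1 0.5 0.1] gap 0.997
449.5,230,14,15 -> [-0.3, -0.3, -0.1] [0.01, 0.1, 13.63] dist mm 136
scene collar_58 0.77 [313. 305.] c [ 310.6 -371.1] wh [54.  45.1] ang 40.9 rgb [205  28  24]
scene collar_58 0.7 [301. 223.] c [ 479. -171.] wh [71.1 66.8] ang 32.9 rgb [182 191 191]
scene collar_58 0.45 [197. 147.] c [480.8 355.7] wh [70.2 51.6] ang 55.7 rgb [203 189   1]
```

Emit:
move_arm(commands=[0, 0, 0, 0, 0.1, 3, 1, 0, 0, 0, 0, 0.1, 6, 1, 0, 0, 0, 0, 0.1, 9, 1, 0, 0, 0, 0, 0.1, 11, 1, 0, 0, 0, 0, 0.1, 12.5, 1, 0, 0, 0, 0, 0.1, 13.3, 1, 0, 0, 0, 0, 0.1, 13.6, 1, 0, 0, 0, 0, 0.1, 13.6, 1, 0, 0, 0, 0, 0.1, 13.6, 0.6, 0, 0, 0, 0, 0.1, 13.6, 0.5, 0, 0, 0, 0, 0.1, 13.6, 0.4, 0, 0, 0, 0, 0.1, 13.6, 0.3, 0, 0, 0, 0, 0.1, 13.6, 0, 0, 0, 0, 0, 0.1, 13.6, -1, 0, 0, 0, 0, 0.1, 13.6, -1, 0, 0, 0, 0, 0.1, 13.6, -1, 0, 0, 0, 0, 0.1, 13.6, -1, 0, 0, 0, 0, 0.1, 13.6, -1])

```text
clock: 30.92
tool_pos: [0.4502, 0.2305, 0.1714]
eef_rot: [-1.91, -2.485, -0.001]
contact_force: [-2.4, -0.2, 7.5]
finger_gap: 0.649
```

```bash
python3 go.py
```

```text
clk 30.9 grasp [449.4 231.3  16.4] yaw 14.9 q1,q6 [16.  0.] F [-2.4 -0.2  7.5] gap 0.649
```

Emit:
move_arm(commands=[0, 0, 0, 0, 0, -1, -1, 0, 0, 0, 0, 0, -3, -1, 0, 0, 0, 0, 0, -6, -1, 0, 0, 0, 0, 0, -9, -1, 0, 0, 0, 0, 0, -12, -1, 0, 0, 0, 0, 0, -12, -1, 0, 0, 0, 0, 0, -12, -1, 0, 0, 0, 0, 0, -12, -1])

```text
clock: 31.58
tool_pos: [0.4504, 0.2299, 0.2912]
eef_rot: [-1.91, -2.485, -0.0]
contact_force: [0.2, 0.2, -1.8]
finger_gap: 0.648
```

```bash
python3 go.py 500,50,140,-10 466.6,-182.3,135,-33;python3 - <<'E'
from meas import *
c=report('scene',{'collar_50':.012})
c=capture('top'); print('50',blob(c,(.405,-.371),.012,150,14))
E
```

```text
clk 31.6 grasp [449.5 230.6 136.2] yaw 14.9 q1,q6 [15.  0.] F [ 0.2  0.2 -1.8] gap 0.648
500,50,140,-10 -> [-0.3, -0.3, 24.9] [-18.65, 0.17, -0.49] dist mm 187
466.6,-182.3,135,-33 -> [-0.4, -0.2, 47.9] [-40.25, -9.03, -0.08] dist mm 412
scene collar_50 0.81 [338. 282.] c [ 400.4 -374.6] wh [56.4 44.9] ang 37.7 rgb [167 176 176]
scene collar_50 0.64 [314. 304.] c [ 310.7 -371.4] wh [54.  47.1] ang 31.2 rgb [201  29  25]
scene collar_50 0.56 [301. 227.] c [ 459.1 -189.5] wh [ 91.4 132. ] ang 60.3 rgb [163 166 167]
scene collar_50 0.55 [269. 163.] c [606.5 122.2] wh [151.8  92.5] ang 53.0 rgb [125 125 120]
scene collar_50 0.52 [302. 224.] c [ 479.3 -171.5] wh [60.7 61.5] ang 48.1 rgb [191 201 200]
scene collar_50 0.52 [207. 138.] c [555.5 392.6] wh [85.2 47. ] ang 54.4 rgb [ 99 105 105]
50 (array([ 404.7, -371.6]), array([48.5, 49.5]), 1.0)
```

Opening 55.2, so this is the 58. Carry it to the post.

Emit:
move_arm(commands=[0, 0, 25, -18.7, 0.2, -0.5, -1, 0, 0, 25, -18.7, 0.2, -0.5, -1, 0, 0, 25, -18.7, 0.2, -0.5, -1, 0, 0, 25, -18.7, 0.2, -0.5, -1, 0, 0, 25, -18.7, 0.2, -0.5, -1, 0, 0, 48, -40.3, -9, -0.1, -1, 0, 0, 48, -40.3, -9, -0.1, -1, 0, 0, 48, -40.3, -9, -0.1, -1, 0, 0, 48, -40.3, -9, -0.1, -1, 0, 0, 48, -40.3, -9, -0.1, -1, 0, 0, 48, -40.3, -9, -0.1, -1, 0, 0, 48, -40.3, -9, -0.1, -1, 0, 0, 48, -40.3, -9, -0.1, -1, 0, 0, 48, -40.3, -9, -0.1, -1, 0, 0, 48, -40.3, -9, -0.1, -1, 0, 0, 48, -40.3, -9, -0.1, -1, 0, 0, 48, -40.3, -9, -0.1, -1])

```text
clock: 33.15
tool_pos: [0.4669, -0.1817, 0.2886]
eef_rot: [-2.754, -1.495, 0.009]
contact_force: [0.7, 0.7, -0.7]
finger_gap: 0.648
```

```bash
python3 go.py 466.6,-182.3,54.4,-33
```

```text
clk 33.1 grasp [ 465.5 -181.1  133.6] yaw -33.0 q1,q6 [-33.   0.] F [ 0.7  0.7 -0.7] gap 0.648
466.6,-182.3,54.4,-33 -> [-0.6, 0.1, 0.0] [-0.06, 0.08, 7.92] dist mm 79
```

Emit:
move_arm(commands=[-0.5, 0, 0, 0, 0.1, 1.5, -1, -0.5, 0, 0, 0, 0.1, 3, -1, -0.5, 0, 0, 0, 0.1, 3.8, -1, -0.5, 0, 0, 0, 0.1, 4.4, -1, -0.5, 0, 0, 0, 0.1, 5, -1, -0.5, 0, 0, 0, 0.1, 5.6, -1, -0.5, 0, 0, 0, 0.1, 6.2, -1, -0.5, 0, 0, 0, 0.1, 6.8, -1, -0.5, 0, 0, 0, 0.1, 7.3, -1, -0.5, 0, 0, 0, 0.1, 7.6, -1, -0.5, 0, 0, 0, 0.1, 7.8, -1, -0.5, 0, 0, 0, 0.1, 7.9, -1, -0.5, 0, 0, 0, 0.1, 8, -1, -0.5, 0, 0, 0, 0.1, 8, -1])

```text
clock: 34.32
tool_pos: [0.4671, -0.182, 0.2088]
eef_rot: [-2.761, -1.499, 0.003]
contact_force: [0.1, 0.2, -0.8]
finger_gap: 0.647
```

```bash
python3 go.py 466.6,-182.3,52,-33
```

```text
clk 34.3 grasp [ 466.9 -182.1   53.8] yaw -33.0 q1,q6 [-33.   0.] F [ 0.1  0.2 -0.8] gap 0.647
466.6,-182.3,52,-33 -> [-0.1, 0.1, 0.0] [-0.06, -0.03, 0.18] dist mm 2
```

Home height reached. Press, release and rise.

Emit:
move_arm(commands=[0, 0, 0, 0, 0, 0.1, -1, 0, 0, 0, 0, 0, 0.2, -1, 0, 0, 0, 0, 0, 0.2, -1, 0, 0, 0, 0, 0, 0.1, 0.7, 0, 0, 0, 0, 0, 0.1, 1, 0, 0, 0, 0, 0, 0.1, 1, 0, 0, 0, 0, 0, 0.1, 1, 0, 0, 0, 0, 0, 0.1, 1, 0, 0, 0, 0, 0, 0.1, 1, 0, 0, 0, 0, 0, 0.1, 1, 0, 0, 0, 0, 0, -1, 1, 0, 0, 0, 0, 0, -3, 1, 0, 0, 0, 0, 0, -6, 1, 0, 0, 0, 0, 0, -9, 1, 0, 0, 0, 0, 0, -9, 1, 0, 0, 0, 0, 0, -9, 1])

```text
clock: 35.65
tool_pos: [0.468, -0.1824, 0.302]
eef_rot: [2.756, 1.497, 0.002]
contact_force: [-0.2, -0.5, -0.4]
finger_gap: 1.003
```

```bash
python3 go.py 404.7,-371.6,145,-50; python3 - <<'E'
from meas import *
c=report('scene',{'collar_50':.012})
save(c,'g7.png',(260,190,400,330),4)
c=capture('top'); print('50',blob(c,(.405,-.371),.012,150,14))
E
```

```text
clk 35.6 grasp [ 468.6 -183.   147. ] yaw -33.0 q1,q6 [-33.   0.] F [-0.2 -0.5 -0.4] gap 1.003
404.7,-371.6,145,-50 -> [0.3, 0.0, 17.0] [-19.32, 4.99, 0.25] dist mm 200
scene collar_50 0.81 [339. 282.] c [ 399.5 -375.7] wh [52.7 45. ] ang 40.0 rgb [191 198 198]
scene collar_50 0.72 [310. 304.] c [ 310.  -370.3] wh [55.1 47.2] ang 40.9 rgb [204  35  31]
scene collar_50 0.68 [299. 219.] c [ 488.8 -161.5] wh [66.4 54.8] ang 42.6 rgb [127 135 134]
50 (array([ 404.7, -371.6]), array([48.5, 49.5]), 1.0)
```

View pics/g7.png

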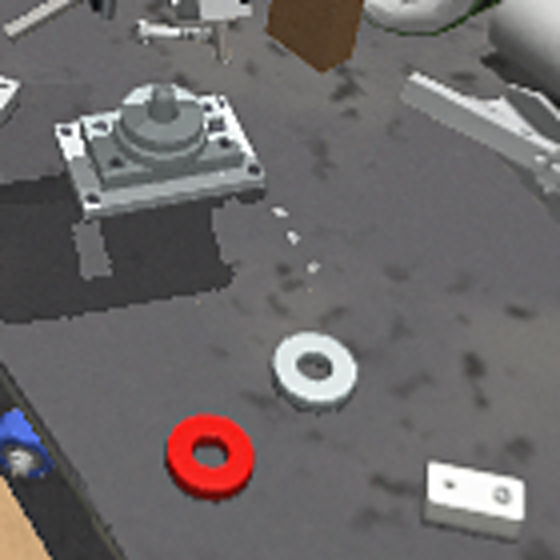

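Both collars are level on the post, around crop (162,125). The last one is the grey 50 at scene px (339,282). The red look-alike at (312,304) stays.

Emit:
move_arm(commands=[0, 0, 17, -19.3, 5, 0.3, 1, 0, 0, 17, -19.3, 5, 0.3, 1, 0, 0, 17, -19.3, 5, 0.3, 1, 0, 0, 17, -19.3, 5, 0.3, 1, 0, 0, 17, -19.3, 5, 0.3, 1, 0, 0, 17, -19.3, 5, 0.3, 1, 0, 0, 17, -19.3, 5, 0.3, 1, 0, 0, 17, -19.3, 5, 0.3, 1, 0, 0, 17, -19.3, 5, 0.3, 1, 0, 0, 17, -19.3, 5, 0.3, 1, 0, 0, 17, -19.3, 5, 0.3, 1])

```text
clock: 36.72
tool_pos: [0.4041, -0.3696, 0.2947]
eef_rot: [-2.949, -1.077, 0.005]
contact_force: [-0.5, -0.5, 0.3]
finger_gap: 1.006
```

```bash
python3 go.py 404.7,-371.6,15,-50
```

```text
clk 36.7 grasp [ 403.5 -369.4  139.7] yaw -49.9 q1,q6 [-53.  -3.] F [-0.5 -0.5  0.3] gap 1.006
404.7,-371.6,15,-50 -> [-0.2, 0.1, 0.1] [-0.06, 0.23, 12.47] dist mm 125
```

Emit:
move_arm(commands=[0, 0, 0, 0, 0.2, 3, 1, 0, 0, 0, 0, 0.2, 6, 1, 0, 0, 0, 0, 0.2, 9, 1, 0, 0, 0, 0, 0.2, 11, 1, 0, 0, 0, 0, 0.2, 12, 1, 0, 0, 0, 0, 0.2, 12.4, 1, 0, 0, 0, 0, 0.2, 12.4, 1, 0, 0, 0, 0, 0.2, 12.4, 0.6, 0, 0, 0, 0, 0.2, 12.4, 0.4, 0, 0, 0, 0, 0.2, 12.4, 0.3, 0, 0, 0, 0, 0.2, 12.4, 0.2, 0, 0, 0, 0, 0.2, 12.4, 0.1, 0, 0, 0, 0, 0.2, 12.4, 0, 0, 0, 0, 0, 0.2, 12.4, -1, 0, 0, 0, 0, 0.2, 12.4, -1, 0, 0, 0, 0, 0.2, 12.4, -1, 0, 0, 0, 0, 0.2, 12.4, -1, 0, 0, 0, 0, 0.2, 12.4, -1])

```text
clock: 38.22
tool_pos: [0.4055, -0.3717, 0.1728]
eef_rot: [-2.951, -1.077, 0.004]
contact_force: [-0.9, 2.4, 6.9]
finger_gap: 0.554
```

```bash
python3 go.py
```

```text
clk 38.2 grasp [ 405.1 -371.8   17.8] yaw -49.9 q1,q6 [-53.  -3.] F [-0.9  2.4  6.9] gap 0.554
```

Emit:
move_arm(commands=[0, 0, 0, 0, 0, -1, -1, 0, 0, 0, 0, 0, -3, -1, 0, 0, 0, 0, 0, -6, -1, 0, 0, 0, 0, 0, -9, -1, 0, 0, 0, 0, 0, -12, -1, 0, 0, 0, 0, 0, -12, -1, 0, 0, 0, 0, 0, -12, -1, 0, 0, 0, 0, 0, -12, -1])

```text
clock: 38.88
tool_pos: [0.4055, -0.3712, 0.2926]
eef_rot: [-2.95, -1.077, 0.004]
contact_force: [0.4, 0.1, -1.9]
finger_gap: 0.556
```

```bash
python3 go.py 466.6,-182.3,130,-33
```

```text
clk 38.9 grasp [ 405.  -371.2  137.6] yaw -49.9 q1,q6 [-53.  -3.] F [ 0.4  0.1 -1.9] gap 0.556
466.6,-182.3,130,-33 -> [-0.1, 0.1, -16.9] [16.85, -10.5, 0.74] dist mm 199
```

Emit:
move_arm(commands=[0, 0, -17, 16.9, -10.5, 0.2, -1, 0, 0, -17, 16.9, -10.5, 0.2, -1, 0, 0, -17, 16.9, -10.5, 0.2, -1, 0, 0, -17, 16.9, -10.5, 0.2, -1, 0, 0, -17, 16.9, -10.5, 0.2, -1, 0, 0, -17, 16.9, -10.5, 0.2, -1, 0, 0, -17, 16.9, -10.5, 0.2, -1, 0, 0, -17, 16.9, -10.5, 0.2, -1, 0, 0, -17, 16.9, -10.5, 0.2, -1, 0, 0, -17, 16.9, -10.5, 0.2, -1, 0, 0, -17, 16.9, -10.5, 0.2, -1])

```text
clock: 39.8
tool_pos: [0.4668, -0.183, 0.2901]
eef_rot: [-2.76, -1.498, 0.004]
contact_force: [0.4, -0.2, -1.1]
finger_gap: 0.553
```

```bash
python3 go.py 466.6,-182.3,67.8,-33
```

```text
clk 39.8 grasp [ 466.3 -183.1  135.1] yaw -33.0 q1,q6 [-33.   0.] F [ 0.4 -0.2 -1.1] gap 0.553
466.6,-182.3,67.8,-33 -> [-0.1, 0.1, 0.0] [0.07, -0.04, 6.73] dist mm 67
```

Emit:
move_arm(commands=[0, 0, 0, 0.1, 0, 1.5, -1, 0, 0, 0, 0.1, 0, 3, -1, 0, 0, 0, 0.1, 0, 3.8, -1, 0, 0, 0, 0.1, 0, 4.4, -1, 0, 0, 0, 0.1, 0, 5, -1, 0, 0, 0, 0.1, 0, 5.5, -1, 0, 0, 0, 0.1, 0, 6, -1, 0, 0, 0, 0.1, 0, 6.4, -1, 0, 0, 0, 0.1, 0, 6.6, -1, 0, 0, 0, 0.1, 0, 6.8, -1, 0, 0, 0, 0.1, 0, 6.9, -1, 0, 0, 0, 0.1, 0, 6.9, -1, 0, 0, 0, 0.1, 0, 6.9, -1])

```text
clock: 40.88
tool_pos: [0.4672, -0.1823, 0.2215]
eef_rot: [-2.76, -1.499, 0.004]
contact_force: [0.1, 0.3, -0.2]
finger_gap: 0.553
```

```bash
python3 go.py 466.6,-182.3,66,-33
```

```text
clk 40.9 grasp [ 466.8 -182.3   66.5] yaw -33.0 q1,q6 [-33.   0.] F [ 0.1  0.3 -0.2] gap 0.553
466.6,-182.3,66,-33 -> [-0.1, 0.1, 0.0] [-0.04, -0.05, 0.05] dist mm 1
```

Home. Release, rise and back away to check.

Emit:
move_arm(commands=[0, 0, 0, 0, 0, 0.1, -1, 0, 0, 0, 0, 0, 0.1, -1, 0, 0, 0, 0, 0, 0, 0.7, 0, 0, 0, 0, 0, 0, 1, 0, 0, 0, 0, 0, 0, 1, 0, 0, 0, 0, 0, 0, 1, 0, 0, 0, 0, 0, 0, 1, 0, 0, 0, 0, 0, 0, 1, 0, 0, 0, 0, 0, 0, 1, 0, 0, 0, 0, 0, -1, 1, 0, 0, 0, 0, 0, -3, 1, 0, 0, 0, 0, 0, -6, 1, 0, 0, 0, 0, 0, -9, 1, 0, 0, 0, 0, 0, -12, 1, 0, 0, 0, 14, 0, -14, 1, 0, 0, 0, 14, 0, -14, 1, 0, 0, 0, 14, 0, -14, 1, 0, 0, 0, 14, 0, -14, 1, 0, 0, 0, 14, 0, -14, 1, 0, 0, 0, 14, 0, -14, 1])

```text
clock: 42.55
tool_pos: [0.544, -0.0641, 0.3619]
eef_rot: [-2.759, -1.502, 0.004]
contact_force: [-0.5, 0.1, -0.6]
finger_gap: 0.998
```

```bash
python3 go.py; python3 - <<'E'
from h import *
a=report('scene',{'sleeve':0,'drilled_block':.018,'nylon':.024});b=capture('top')
f=lambda i:cv2.resize(i[:,:,::-1],(390,390),interpolation=cv2.INTER_CUBIC)
cv2.imwrite('pics/g8.png',np.hstack([f(a['frame'][180:260,260:340]),f(a['frame'][110:230,180:300])]))
E
```

```text
clk 42.5 grasp [543.6 -64.2 206.9] yaw -32.9 q1,q6 [-17.  16.] F [-0.5  0.1 -0.6] gap 0.998
scene sleeve 0.84 [245. 151.] c [612.1 236.9] wh [184.9  57.9] ang 51.6 rgb [107 107 106]
scene sleeve 0.64 [378. 316.] c [ 406.2 -483.2] wh [43.8 56.1] ang 34.1 rgb [177 177 175]
scene nylon 0.61 [377. 315.] c [ 388.8 -487.3] wh [38.2 54.1] ang 31.6 rgb [184 184 182]
```

View pics/g8.png

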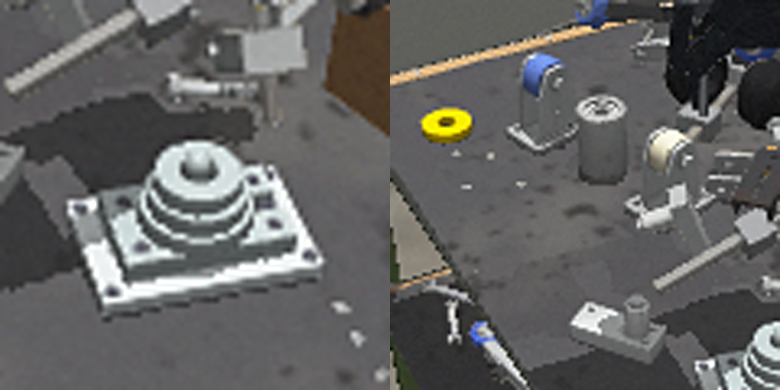

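Plate, 66, 58 and 50 are stacked level around crop (198,190). The sleeve is upright at (602,140) between the brackets, and the drilled block and nylon block look where they were. No fourth grey ring shows in either camera.

```bash
python3 -c "
from h import *
print(sign_off())"
```

```text
the job is handed in; nothing more can be done
None
```

The changeover is done and handed in, with the clock at about 43 s of the 210 allowed.

- **Sleeve:** it stands upright at about (574, 184) mm. I estimated the midway point at about (575, 183) mm; the left bracket's reading scattered by 1–2 cm between cameras, so that point is the least certain figure here.
- **Plate:** the key was at the fixture's +x end, so I turned the plate about 140° before lowering it. It went down over the post in one go. The picture shows it flat with the notch over the key.
- **Collars:** the three that were there (66, 58 and 50) are on the post, widest lowest. Their sizes were confirmed from the gripper opening, and each reached the expected height without jamming. I saw no collar_42 in either camera.
- **Left alone:** I did not touch the yellow and red rings, the drilled block or the white nylon block.

**Last checks:** the final picture shows the stack level and the arm clear of everything. The network missed the drilled block in that last image, so I only judged its position by eye. The nylon block measured within 1 mm of its first scene-camera reading. Hand-in gives no verdict.

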